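# Refit the block and drive gear of a label printer

## Task

The label printer lies on its side with its gear side up: press the short, wide connector block (two rows of pins) flush into the rectangular pocket, and after that lift the big gear off its stand, turn it until the four ribs of its stem line up with the cross-shaped socket beside the pocket, and push it down fully home against the spring. Finish while still holding the gear pressed home, because the spring lifts it out again as soon as it is let go. Leave the other parts and tools on the bench where they are.

Things in the scene. Friction and masses are not known exactly. Their poses are not given: they have to be found in the camera images.
- printer: label printer lying on its side, fixed, 200 (x) x 260 (y) mm, 105 mm high; grey case topped by a flat aluminium chassis plate. Origin: centre of its underside on the bench, z up. In its frame the socket axis is at (0, +15) mm, the pocket centre at (0, -33) mm, a small white gear already fitted (50 mm across, 13 mm above the plate) at (0, +84) mm. Its place and yaw vary.
- pocket (a point): centre of the rectangular pocket's mouth, level with the chassis plate's top (105 mm above the bench). The pocket is 48 mm along this point's x, 34 mm along its y, 26 mm deep; it opens upward (+z).
- block: loose black connector block, 44 (x) x 30 (y) x 26 (z) mm, 60 g, two rows of brass pins on top, upright on the bench. Origin: centre of its underside, z up. It fits the pocket loosely, either way round, 44 mm side along 48, foot 4 mm narrowed to 41 x 27; there it drops or is pushed down until its top is level with the plate (origin 26 mm below the pocket point). The fitted gear's rim overhangs it by 5 mm, 3 mm above.
- hub_mouth (a point): mouth centre of the drive socket: black round hub 53 mm across, mouth 3 mm above the chassis plate (108 mm above the bench), axis upright. Its opening is a cross (plus sign) of two slots, each 12 mm wide, 34 mm long, along this point's x and y; it repeats every quarter turn. The hub is stiffly braked (turns only above 0.6 N m) at an angle that differs from run to run.
- plunger_top (a point): centre of the top of a steel spring plunger in the socket, 12 mm below its mouth. The stem pushes it 10 mm further down: about 4.5 N at first touch, 8.5 N at home. Home: the gear disc's underside rests on the hub's mouth, gear origin 22 mm below hub_mouth.
- gear: loose white gear, 120 g, stem down in its stand. Origin: centre of the stem's lower end, z up. Stem: 0 to 22 mm, cross-shaped, two ribs 9 mm thick, 30 mm across, along the gear's x and y; lowest 4 mm narrowed to 6 and 27 mm. Toothed disc: 22 to 32 mm, 78 mm across. Square grip boss: 32 to 68 mm, 26 x 26 mm, flats square to x and y, so in line with the ribs.
- stand: fixed grey stand for the gear: a base disc 90 mm across and 4 mm thick with an upright tube, outside 52 mm, inside 42 mm, top 30 mm above the bench. The gear's disc rests on the tube, so the gear's origin is 8 mm above the bench, and it can be lifted straight up. Origin: centre of the underside.
- long_block: bystander, to be left alone: the other connector block, longer and narrower, 68 x 18 x 20 mm, one row of pins; not for this pocket
- small_gear: bystander, to be left alone: small spare white gear, 50 mm across, 10 mm thick with a round hub to 26 mm
- screwdriver: bystander, to be left alone: screwdriver lying flat, handle at its -x end
- marker: bystander, to be left alone: marker pen lying, 16 mm thick
There are look-alikes about, which are no part of the job. Leave any blue or turquoise look-alike of the gear alone.

How it is judged:
By the outcome, as a careful person would: the job done as asked, in the order asked, and still so for the second after the job is handed in, while the arm keeps its last pose, push and grip.
It also fails if it takes over 72 s, if anything falls off the work surface, if the arm or the gripper's body presses on something with over 40 N, if the wrist force passes 120 N, or if a joint passes its speed limit or range.

## Robot

A 7-joint arm with a two-finger parallel gripper is mounted at the origin on the work surface. World frame = base frame: x ahead of the robot, y to its left, z up, the work surface at z = 0. Lengths are in m, angles in rad, forces in N, time in s.
With the tool pointing down it reaches from about 0.4 to 0.85 m from the base axis. Payload 4.4 kg.
Tool frame: the origin (TCP) lies between the finger pads; the fingertips stand 11 mm ahead of it and the grasp point (between the pads) lies 8 mm behind it; z points along the fingers, y is the line along which they close (so a half turn about z gives the same grasp; the last joint's range is limited). The gripper opens to 94 mm and grips with 3 to 60 N. Pads are 16 mm wide; open, the fingers measure 119 mm over their backs; the gripper's body (75 mm by 177 mm) begins 78 mm behind the grasp point.
Start: joints at [-1.274, 0.628, 0.038, 1.517, -0.027, 0.996, -0.02], TCP at [0.231, 0.608, 0.216] pointing down, gripper open.
Joint ranges: [-3.06, 3.06], [-0.37, 2.12], [-1.25, 1.32], [0.18, 2.47], [-1.1, 4.24], [0.23, 1.98], [-2.94, 2.94]. Speed limits (rad/s): [2.57, 2.57, 3.14, 3.14, 3.14, 3.14, 3.14].

## Interface

Orientations are given as a unit quaternion [x, y, z, w].
In Python, from plant import * gives the robot as it stands.
- The arm moves only by the shell command python3 -m jog 'ROWS' [FORCE]. ROWS is JSON, a list of rows, each an object with "slide": the shift along the tool's x, y, z in m, a list of three; "rot": the turn, a rotation vector about the tool's x, y, z in rad, a list of three; "grip": the opening, from 0 (shut) to 1 (fully open). A call has 1 to 8 rows; each row is the pose to reach, as a shift and turn from the pose commanded when the call began, along the tool's axes at that moment; what a row does not reach only later rows make up. A row lasts 1/10 s, in which the tool goes at most 50 mm and 8.59 degrees, less where a joint would pass 70% of its speed; a pose out of reach is approached as far as the arm can. A call with a gripper value outside its range is refused whole. The fingers move at their own pace and stop on an object; FORCE is the grip in N (left out, the last holds). Time passes only in rows, so rows that repeat a pose let the fingers close. It gives the time, the measured TCP pose, the force, the opening and the grip force at its end, in the units of the state.
- sense(): the state, without advancing time (a new reading comes with each control period).
- camera(name): name is "side" or "top" or "wrist"; returns a dict with "pixels" (420x560x3 uint8, red, green, blue), "K" (3x3 intrinsics, pixels), "camera_from_world" (4x4, takes a point from world to camera coordinates). Camera axes: x right, y down, z forward; pixel columns grow to the right and rows downward; lengths in m; the calibration is good to about 2 mm. The wrist camera is an equidistant fisheye: a pixel r from the principal point sees the ray r / f radians off the axis. A picture is of the moment at which its call begins. There is no depth.
- job_done(): hands the job in; it is judged then, once.
Trained networks look in a picture, given as the dict that the camera call returned (one of the last four; its "shot" number tells which), for a name from the list of things; names that differ only in an ending like _2 or _b are one class to them, and where a whole thing is asked for, a point or a joint stands for the part that bears it (a point fixed in the world has none). Each returns a list of dicts, best first, with "p" (0 to 1); they miss things now and then, are a little off and sometimes report something else, mostly with a low value. They report only what shows in the picture. A call takes as long as a camera call. They do not tell look-alikes from the thing itself.
- masks_of(picture, name): "region" (420x560 bool, what is visible of it) and "bbox" ([left, top, right, bottom] in pixels, round what is visible of it).
The state is a dict: "time_s": time; "joint_pos": joint angles; "qvel": joint speeds; "effort": joint torques, N m; "eef_pos": TCP position; "ee_rot": TCP orientation; "contact_force": force on the tool from outside, world axes, zero at the start; "wrist_torque": the same for the moment, N m; "gripper_width": finger opening in m; "gripper_force": force on a finger pad.
Only numpy, scipy, OpenCV 4.12 (cv2) and the standard library are available. Lean on these libraries where they do the work, as an engineer would, in place of code of your own. Each camera call takes 0.05 s, during which the arm holds its last target. There are 200 camera calls.

## Working session

There is one attempt and no reset: what is moved stays moved. The work goes in short steps, Python scripts to look and compute and a shell command to move; the robot and the scene stay as the last step left them, time stands still between calls to the robot, and variables do not carry over. Pictures are saved under pics/ and viewed, at most 10 in all, crops included, and the job is handed in when it is done.

```bash
mkdir -p pics; ls; cat > h.py <<'E'
from plant import *
import numpy as np, cv2
from scipy.spatial.transform import Rotation as R
def save(p,n,crop=None,s=1):
    im=p["pixels"][...,::-1]
    if crop: l,t,r,b=crop; im=im[t:b,l:r]
    if s!=1: im=cv2.resize(im,None,fx=s,fy=s,interpolation=cv2.INTER_CUBIC)
    cv2.imwrite("pics/"+n+".png",im)
def ray(p,uv,fish=False):
    K=np.array(p["K"]);T=np.array(p["camera_from_world"])
    x=(uv[0]-K[0,2])/K[0,0];y=(uv[1]-K[1,2])/K[1,1]
    if fish:
        r=np.hypot(x,y);s=np.sin(r)/max(r,1e-9);d=np.array([x*s,y*s,np.cos(r)])
    else: d=np.array([x,y,1.])
    Rm=T[:3,:3];return -Rm.T@T[:3,3],Rm.T@d
def onz(p,uv,z,fish=False):
    c,d=ray(p,uv,fish);return c+d*(z-c[2])/d[2]
def proj(p,X,fish=False):
    K=np.array(p["K"]);T=np.array(p["camera_from_world"])
    q=T[:3,:3]@np.asarray(X)+T[:3,3]
    if fish:
        r=np.hypot(q[0],q[1]);th=np.arctan2(r,q[2]);a=q[:2]/max(r,1e-9)*th
    else: a=q[:2]/q[2]
    return np.array([K[0,0]*a[0]+K[0,2],K[1,1]*a[1]+K[1,2]])
E
python3 - <<'E'
from h import *
s=sense();print({k:np.round(v,3) for k,v in s.items()})
for n in ("top","side"):
    p=camera(n);save(p,n+"0");print(n,np.round(p["K"],1).tolist(),np.round(p["camera_from_world"],3).tolist())
    for o in ("printer","block","gear","stand","pocket","hub_mouth","long_block","small_gear"):
        for m in masks_of(p,o): 
            if m["p"]>.2:
                y,x=np.nonzero(m["region"]);print(o,round(m["p"],2),m["bbox"],x.mean().round(1),y.mean().round(1))
E
```

```text
pics
{'time_s': np.float64(0.0), 'joint_pos': array([-1.274,  0.629,  0.038,  1.518, -0.027,  0.996, -0.02 ]), 'qvel': array([-0.002,  0.001,  0.001, -0.002,  0.002, -0.001,  0.001]), 'effort': array([-1.0000e-03, -5.4975e+01,  1.1440e+00, -1.8663e+01, -5.2000e-02,
        2.4000e-02,  0.0000e+00]), 'eef_pos': array([0.23 , 0.607, 0.216]), 'ee_rot': array([ 0.18 ,  0.984, -0.001, -0.   ]), 'contact_force': array([-0.523, -1.38 ,  0.262]), 'wrist_torque': array([ 0.005,  0.035, -0.002]), 'gripper_force': np.float64(0.0), 'gripper_width': np.float64(0.094)}
top [[432.6, 0.0, 278.2], [0.0, 432.6, 212.6], [0.0, 0.0, 1.0]] [[-0.029, -0.999, 0.014, -0.059], [-0.999, 0.029, -0.04, 0.55], [0.039, -0.015, -0.999, 1.066], [0.0, 0.0, 0.0, 1.0]]
printer 0.57 [110.0, 169.5, 238.3, 264.5] 172.1 216.1
block 0.78 [299.1, 162.0, 317.6, 182.7] 308.3 170.4
gear 0.97 [340.2, 286.0, 368.3, 317.9] 352.4 302.7
gear 0.85 [311.1, 239.6, 340.4, 269.7] 325.1 254.0
gear 0.84 [265.0, 280.7, 293.8, 314.1] 279.1 297.4
gear 0.69 [251.9, 222.5, 288.4, 256.2] 271.1 239.7
stand 0.53 [305.3, 231.0, 337.8, 273.3] 314.7 
[... 352 characters left out ...]
0.276], [0.586, 0.599, -0.545, 0.91], [0.0, 0.0, 0.0, 1.0]]
printer 0.63 [148.9, 141.7, 270.1, 237.6] 207.6 188.6
block 0.66 [322.5, 225.0, 341.6, 247.2] 331.1 234.5
gear 0.81 [230.1, 225.2, 267.4, 258.4] 249.7 241.8
gear 0.73 [258.1, 257.3, 296.8, 290.8] 278.6 274.8
gear 0.69 [182.6, 255.0, 224.6, 288.0] 203.6 274.8
gear 0.67 [239.1, 304.2, 279.0, 344.4] 256.9 325.7
stand 0.9 [257.3, 286.3, 301.2, 301.6] 278.1 294.4
pocket 0.59 [147.7, 139.6, 265.8, 240.5] 207.4 188.7
hub_mouth 0.62 [188.1, 159.2, 212.2, 172.9] 201.3 165.5
long_block 0.92 [360.3, 299.5, 385.4, 331.3] 374.6 314.6
small_gear 0.67 [334.5, 259.6, 353.3, 281.8] 345.2 271.1
small_gear 0.34 [147.8, 143.2, 269.7, 238.8] 207.3 188.6
```

View pics/top0.png

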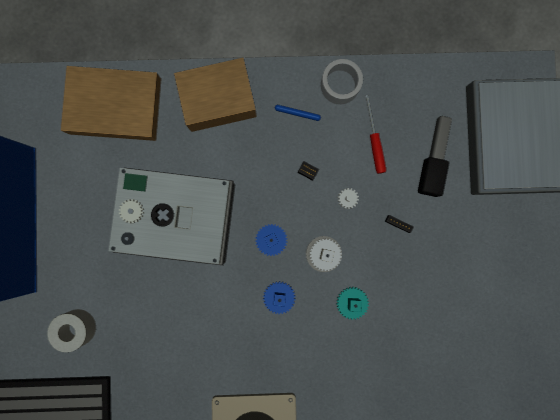

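View pics/side0.png

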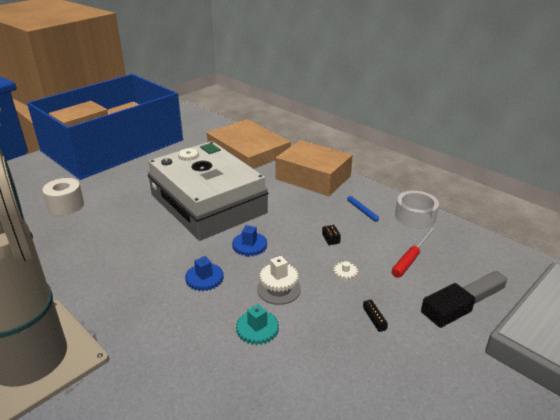

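The top view shows the candidates:
- **Gears:** white at (325,254) on the grey stand, blue at (271,240) and (280,297), turquoise at (352,303). White with a square boss on a stand fits the description.
- **Blocks:** a short wide one at (308,170) and a long narrow one at (399,224). The short one is wanted.
- **Printer:** hub at (162,215), pocket at (185,217).

I'll confirm these in one enlarged crop.

```bash
python3 - <<'E'
from h import *
p=camera("top");save(p,"crop1",(290,150,420,280),4.5)
def rect(name,z,box=None):
    for m in masks_of(p,name):
        y,x=np.nonzero(m["region"])
        if m["p"]<.3: continue
        P=np.array([onz(p,(a,b),z)[:2] for a,b in zip(x,y)],np.float32)
        r=cv2.minAreaRect(P*1000);print(name,round(m["p"],2),x.mean().round(),np.round(r[0],1),np.round(r[1],1),round(r[2],1),"mean",np.round(P.mean(0)*1000,1))
rect("block",.026);rect("printer",.105);rect("hub_mouth",.108);rect("gear",.045)
print("pocket",onz(p,(185,217),.105),"hub",onz(p,(162,215),.108),"boss",onz(p,(327,256),.076))
E
```

```text
block 0.55 307.0 [ 650.1 -150.9] [44.8 35.5] 59.2 mean [ 649.8 -150. ]
printer 0.76 172.0 [544.9 166.5] [266.2 196. ] 81.4 mean [544.1 167.1]
printer 0.37 308.0 [ 638.8 -145.1] [42.9 33.9] 61.7 mean [ 638.8 -144.6]
hub_mouth 0.63 162.0 [548.6 189. ] [49.5 49.8] 88.9 mean [548.5 188.4]
gear 0.87 325.0 [ 442.6 -185.3] [69.9 69.6] 88.3 mean [ 442.9 -184.5]
gear 0.81 353.0 [ 324.7 -246.2] [69.7 71.5] 88.0 mean [ 324.1 -246.6]
gear 0.73 279.0 [343.4 -69.2] [69.5 73.7] 88.2 mean [343.  -69.4]
gear 0.68 271.0 [482.9 -55.1] [74.5 76.8] 16.7 mean [483.1 -55.7]
pocket [0.54042    0.13794423 0.105     ] hub [0.54632631 0.18902188 0.108     ] boss [ 0.44080906 -0.18488789  0.076     ]
```

View pics/crop1.png

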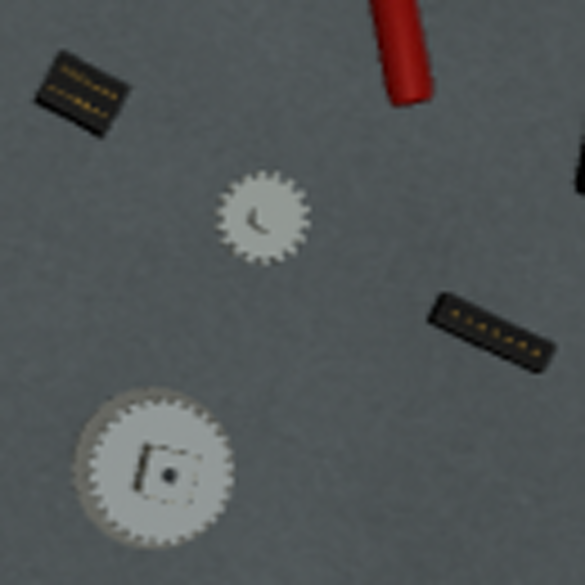

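The crop confirms both parts: the short block with two pin rows at crop (82,93), and the white gear with a square boss on the stand at crop (162,470). I'm moving over the block now.

```bash
cat >> h.py <<'E'
def yawy(s=None):
    s=s or sense(); return np.degrees(np.arctan2(*R.from_quat(s["ee_rot"]).as_matrix()[[1,0],[1,1]]))
def to(X,yaw=None):
    "slide & rot about tool z to TCP at X, tool y along yaw(deg, mod 180 nearest)"
    s=sense();M=R.from_quat(s["ee_rot"]).as_matrix();d=M.T@(np.array(X)-s["eef_pos"])
    a=0 if yaw is None else (yaw-yawy(s)+90)%180-90
    print("slide",np.round(d,4),"rotz",round(-np.radians(a),4),"yawnow",round(yawy(s),2),"pos",np.round(s["eef_pos"],4),"tilt",np.round(M[:,2],4),"j7",round(float(s["joint_pos"][6]),2),"t",s["time_s"])
E
python3 -m jog '[{"slide":[-0.02,-0.02,-0.04]},{"slide":[-0.33,-0.28,-0.05]},{"slide":[-0.33,-0.28,-0.05]},{"slide":[-0.33,-0.28,-0.05]},{"slide":[-0.33,-0.28,-0.05]},{"slide":[-0.33,-0.28,-0.05]},{"slide":[-0.33,-0.28,-0.05]},{"slide":[-0.33,-0.28,-0.05]}]'
python3 -c "
from h import *
to((.65,-.15,.2),62)"
```

```text
slide [-0.6609 -0.5596  0.0165] rotz 0.1258 yawnow 69.21 pos [0.2307 0.6077 0.2165] tilt [ 0.e+00  1.e-04 -1.e+00] j7 -0.02 t 1.15invalid input at $[0]: expected keys slide, rot, grip
```

```bash

python3 -m jog '[{"slide":[-0.02,-0.02,-0.04],"rot":[0,0,0],"grip":1},{"slide":[-0.33,-0.28,-0.05],"rot":[0,0,0.12],"grip":1},{"slide":[-0.33,-0.28,-0.05],"rot":[0,0,0.12],"grip":1},{"slide":[-0.33,-0.28,-0.05],"rot":[0,0,0.12],"grip":1},{"slide":[-0.33,-0.28,-0.05],"rot":[0,0,0.12],"grip":1},{"slide":[-0.33,-0.28,-0.05],"rot":[0,0,0.12],"grip":1},{"slide":[-0.33,-0.28,-0.05],"rot":[0,0,0.12],"grip":1},{"slide":[-0.33,-0.28,-0.05],"rot":[0,0,0.12],"grip":1}]' 20
python3 -c "
from h import *
to((.65,-.15,.2),62)
p=camera('wrist');save(p,'w1');print(np.round(p['K'],1).tolist());print(proj(p,(.5463,.189,.108),1),proj(p,(.65,-.151,.026),1))"
```

```text
time_s: 1.95
eef_pos: [0.4139, 0.2748, 0.2655]
ee_rot: [0.239, 0.971, 0.0, 0.0]
contact_force: [0.5, 1.5, 0.2]
gripper_width: 0.0942
gripper_force: 0.0
slide [-0.4063 -0.2667  0.0654] rotz 0.0061 yawnow 62.35 pos [0.4139 0.2748 0.2655] tilt [ 7.e-04  6.e-04 -1.e+00] j7 0.5 t 1.95
[[325.2, 0.0, 283.5], [0.0, 325.2, 210.7], [0.0, 0.0, 1.0]]
[272.5873199  327.37077427] [145.24871809 397.78520149]
```

View pics/w1.png

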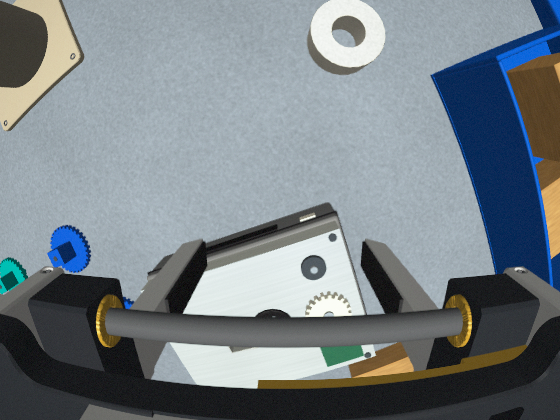

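The wrist picture shows the printer with the hub partly hidden behind the gripper bar at (272,327). The clear view lies on the tool +x side, so I'll look at targets from an offset.

```bash

python3 -m jog '[{"slide":[-0.48,-0.267,0.0],"rot":[0,0,0],"grip":1},{"slide":[-0.48,-0.267,0.0],"rot":[0,0,0],"grip":1},{"slide":[-0.48,-0.267,0.0],"rot":[0,0,0],"grip":1},{"slide":[-0.48,-0.267,0.0],"rot":[0,0,0],"grip":1},{"slide":[-0.48,-0.267,0.0],"rot":[0,0,0],"grip":1},{"slide":[-0.48,-0.267,0.0],"rot":[0,0,0],"grip":1},{"slide":[-0.48,-0.267,0.08],"rot":[0,0,0],"grip":1},{"slide":[-0.48,-0.267,0.08],"rot":[0,0,0],"grip":1}]' 20
python3 -m jog '[{"slide":[-0.16,-0.09,0.09],"rot":[0,0,0],"grip":1},{"slide":[-0.16,-0.09,0.09],"rot":[0,0,0],"grip":1},{"slide":[-0.16,-0.09,0.09],"rot":[0,0,0],"grip":1},{"slide":[-0.16,-0.09,0.09],"rot":[0,0,0],"grip":1},{"slide":[-0.16,-0.09,0.09],"rot":[0,0,0],"grip":1}]' 20
cat >> h.py <<'E'
def rects(p,name,z,fish=True,minp=.3):
    for m in masks_of(p,name):
        if m["p"]<minp: continue
        c=max(cv2.findContours(m["region"].astype(np.uint8),0,2)[0],key=cv2.contourArea)[:,0]
        P=np.array([onz(p,q,z,fish)[:2] for q in c],np.float32)*1000
        r=cv2.minAreaRect(P);print(name,round(m["p"],2),np.round(m["bbox"]),np.round(r[0],1),np.round(r[1],1),round(r[2],1))
E
python3 -c "
from h import *
to((.65,-.15,.2),62)
p=camera('wrist');save(p,'w2');print(proj(p,(.65,-.151,.026),1));rects(p,'block',.02)"
```

```text
time_s: 2.8
eef_pos: [0.6312, -0.0554, 0.2347]
ee_rot: [0.239, 0.971, 0.0, 0.001]
contact_force: [0.3, -0.5, -0.4]
gripper_width: 0.0944
gripper_force: 0.0
time_s: 3.3
eef_pos: [0.728, -0.2149, 0.139]
ee_rot: [0.242, 0.97, -0.002, -0.003]
contact_force: [-0.3, -1.0, 1.2]
gripper_width: 0.0936
gripper_force: 0.0
slide [ 0.0996  0.0202 -0.0607] rotz -0.0007 yawnow 61.96 pos [ 0.728  -0.2149  0.139 ] tilt [-0.0061 -0.0034 -1.    ] j7 1.43 t 3.3
[309.38481206  97.68977559]
block 0.88 [281.  79. 333. 119.] [ 650.9 -152.5] [45.4 31.6] 60.7
```

View pics/w2.png

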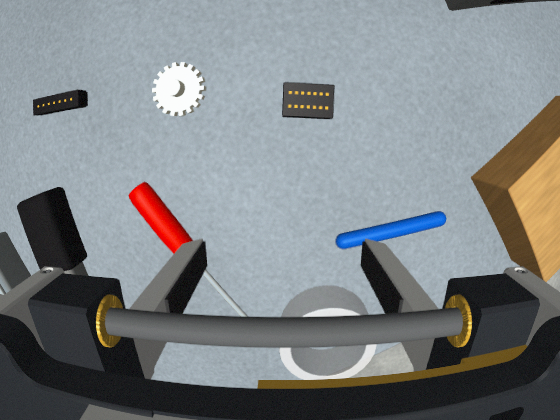

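Wrist view: the block is at (308,100) with two pin rows. The spare gear (178,88), screwdriver, marker and tape ring are all clear of the descent.

```bash

python3 -m jog '[{"slide":[0.049,0.01,0.0],"rot":[0,0,0],"grip":1},{"slide":[0.098,0.019,0.02],"rot":[0,0,0.02],"grip":1},{"slide":[0.098,0.019,0.06],"rot":[0,0,0.02],"grip":1},{"slide":[0.098,0.019,0.06],"rot":[0,0,0.02],"grip":1},{"slide":[0.098,0.019,0.06],"rot":[0,0,0.02],"grip":1}]' 20
python3 -c "
from h import *
to((.6505,-.152,.021),60.7)
p=camera('wrist');print(proj(p,(.6505,-.152,.026),1));rects(p,'block',.02)
p=camera('side');rects(p,'block',.02,False)"
```

```text
time_s: 3.9
eef_pos: [0.6529, -0.1446, 0.0861]
ee_rot: [0.248, 0.969, 0.0, 0.001]
contact_force: [0.4, -0.9, 1.0]
gripper_width: 0.094
gripper_force: 0.0
slide [-0.0014 -0.0077  0.0651] rotz 0.0102 yawnow 61.28 pos [ 0.6529 -0.1446  0.0861] tilt [ 0.0018 -0.     -1.    ] j7 1.38 t 3.9
[275.1465829  229.74537356]
block 0.95 [248. 202. 304. 248.] [ 649.9 -151.7] [44.3 35.5] 59.4
block 0.82 [322. 225. 339. 245.] [ 646.7 -155.6] [78.2 41.3] 51.6
```

```bash

python3 -m jog '[{"slide":[-0.001,-0.007,0.0],"rot":[0,0,0.015],"grip":1},{"slide":[-0.001,-0.007,0.035],"rot":[0,0,0.015],"grip":1},{"slide":[-0.001,-0.007,0.065],"rot":[0,0,0.015],"grip":1},{"slide":[-0.001,-0.007,0.065],"rot":[0,0,0.015],"grip":1},{"slide":[-0.001,-0.007,0.065],"rot":[0,0,0.015],"grip":0.3},{"slide":[-0.001,-0.007,0.065],"rot":[0,0,0.015],"grip":0.3},{"slide":[-0.001,-0.007,0.065],"rot":[0,0,0.015],"grip":0.3},{"slide":[-0.001,-0.007,0.065],"rot":[0,0,0.015],"grip":0.3}]' 20
python3 -m jog '[{"slide":[0,0,0],"rot":[0,0,0],"grip":0.3},{"slide":[0,0,0],"rot":[0,0,0],"grip":0.3},{"slide":[0,0,0],"rot":[0,0,0],"grip":0.3}]' 20
python3 -c "
from h import *
to((.6505,-.152,.021),60.7)"
```

```text
time_s: 4.9
eef_pos: [0.6502, -0.1525, 0.021]
ee_rot: [0.256, 0.967, 0.0, 0.001]
contact_force: [0.1, 0.2, -0.3]
gripper_width: 0.0654
gripper_force: 0.0
time_s: 5.2
eef_pos: [0.6494, -0.152, 0.0198]
ee_rot: [0.256, 0.967, 0.0, 0.0]
contact_force: [-0.2, 0.4, 2.0]
gripper_width: 0.044
gripper_force: 20.0
slide [-0.0009  0.0006 -0.0012] rotz -0.0063 yawnow 60.34 pos [ 0.6494 -0.152   0.0198] tilt [ 3.e-04  2.e-04 -1.e+00] j7 1.39 t 5.2
```

```bash

python3 -m jog '[{"slide":[0,0,-0.04],"rot":[0,0,0],"grip":0.3},{"slide":[0,0,-0.09],"rot":[0,0,0],"grip":0.3},{"slide":[0,0,-0.14],"rot":[0,0,0],"grip":0.3},{"slide":[0.04,0.02,-0.18],"rot":[0,0,0.15],"grip":0.3},{"slide":[0.08,0.04,-0.2],"rot":[0,0,0.3],"grip":0.3},{"slide":[0.12,0.06,-0.22],"rot":[0,0,0.45],"grip":0.3},{"slide":[0.16,0.08,-0.22],"rot":[0,0,0.6],"grip":0.3},{"slide":[0.2,0.1,-0.22],"rot":[0,0,0.75],"grip":0.3}]' 20
python3 -m jog '[{"slide":[0,0,0],"rot":[0,0,0.15],"grip":0.3},{"slide":[0,0,0],"rot":[0,0,0.3],"grip":0.3},{"slide":[0,0,0],"rot":[0,0,0.44],"grip":0.3},{"slide":[0,0,0],"rot":[0,0,0.44],"grip":0.3},{"slide":[0,0,0],"rot":[0,0,0.44],"grip":0.3}]' 20
python3 -c "
from h import *
to((.5404,.138,.2),-8)
p=camera('wrist');save(p,'w3');print(proj(p,(.5404,.138,.105),1))
rects(p,'printer',.105);rects(p,'hub_mouth',.108);rects(p,'pocket',.105);rects(p,'small_gear',.118)"
```

```text
time_s: 6.0
eef_pos: [0.524, 0.0354, 0.2405]
ee_rot: [0.595, 0.804, 0.001, 0.0]
contact_force: [0.5, 1.3, -0.4]
gripper_width: 0.0439
gripper_force: 20.0
time_s: 6.5
eef_pos: [0.5248, 0.0338, 0.2394]
ee_rot: [0.753, 0.658, -0.0, -0.0]
contact_force: [-0.3, 0.4, -0.3]
gripper_width: 0.0438
gripper_force: 20.0
slide [0.1054 0.0016 0.0394] rotz 0.0062 yawnow -7.64 pos [0.5248 0.0338 0.2394] tilt [-4.e-04 -2.e-04 -1.e+00] j7 0.06 t 6.5
[284.99526936  91.05003376]
printer 0.63 [189.   2. 388. 189.] [541.  142.1] [189.4 191.3] 81.6
hub_mouth 0.59 [255.  10. 316.  69.] [548.  187.3] [51.5 52.9] 82.6
pocket 0.88 [186.   2. 387. 188.] [540.9 142.1] [188.1 189.9] 81.9
small_gear 0.89 [326. 347. 346. 371.] [ 560.2 -152.5] [21.  36.7] 6.2
small_gear 0.7 [186.   2. 388. 191.] [540.5 140.8] [180.  181.4] 81.7
```

View pics/w3.png

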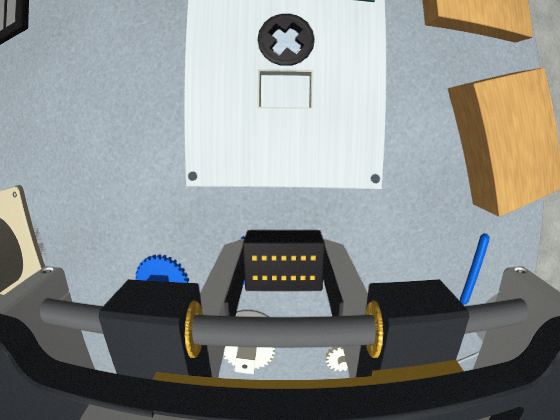

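The view shows the pocket at about (285,88), the hub with its cross at (286,40), and the block held between the fingers at (285,262). I'll rectify the plate and fit the pocket, the cross and the held block.

```bash
cat >> h.py <<'E'
def rectify(p,c,yaw,half,z,ppm=4,fish=True):
    "world patch centred c, image x along printer x (yaw deg), image up = +y; px/mm"
    n=int(2*half*ppm);a=np.radians(yaw);g=(np.arange(n)-n/2+.5)/ppm/1000
    U,V=np.meshgrid(g,-g);X=c[0]+U*np.cos(a)-V*np.sin(a);Y=c[1]+U*np.sin(a)+V*np.cos(a)
    K=np.array(p["K"]);T=np.array(p["camera_from_world"])
    q=np.stack([X,Y,np.full_like(X,z)],-1)@T[:3,:3].T+T[:3,3]
    r=np.hypot(q[...,0],q[...,1]);th=np.arctan2(r,q[...,2])/r
    mx=(K[0,0]*q[...,0]*th+K[0,2]).astype(np.float32);my=(K[1,1]*q[...,1]*th+K[1,2]).astype(np.float32)
    return cv2.remap(p["pixels"],mx,my,cv2.INTER_CUBIC)[...,::-1].copy()
def loc(c,yaw,half,px,ppm=4):
    n=2*half*ppm;u=(px[0]-n/2+.5)/ppm/1000;v=-(px[1]-n/2+.5)/ppm/1000;a=np.radians(yaw)
    return np.array([c[0]+u*np.cos(a)-v*np.sin(a),c[1]+u*np.sin(a)+v*np.cos(a)])
E
python3 - <<'E'
from h import *
to((.5404,.138,.2),-8)
p=camera('wrist')
c=(.544,.163);yaw=-8;A=rectify(p,c,yaw,60,.105);B=rectify(p,c,yaw,60,.108)
cv2.imwrite("pics/r1.png",A)
# held block
for m in masks_of(p,'block'):
    y,x=np.nonzero(m["region"]);print(m["p"],m["bbox"])
s=sense()
cs=R.from_quat(s["ee_rot"]).as_matrix()
for px in ((245,231),(324,231),(325,290),(243,290),(253,258),(316,258),(253,278),(316,278)):
    q=onz(p,px,s["eef_pos"][2]+.0062,True);print(px,np.round(1000*cs.T@(q-s["eef_pos"]),1))
E
```

```text
slide [0.1056 0.0011 0.0396] rotz 0.0033 yawnow -7.81 pos [0.5249 0.0335 0.2395] tilt [-1.e-04  2.e-04 -1.e+00] j7 0.06 t 6.75
0.57 [241.2, 228.2, 325.1, 291.4]
(245, 231) [ 18.7 -19.9  -6.2]
(324, 231) [18.7 21.5 -6.2]
(325, 290) [-16.4  23.6  -6.2]
(243, 290) [-16.4 -22.5  -6.2]
(253, 258) [  3.4 -16.1  -6.2]
(316, 258) [ 3.4 17.8 -6.2]
(253, 278) [ -8.7 -16.5  -6.2]
(316, 278) [-8.7 18.2 -6.2]
```

View pics/r1.png

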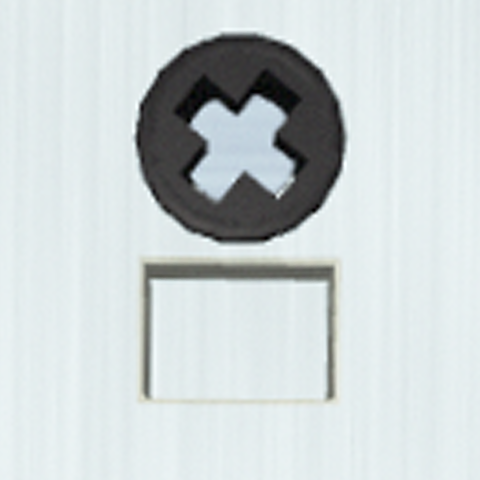

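```bash
python3 - <<'E'
from h import *
from scipy.optimize import least_squares
p=camera('wrist');s=sense();M=R.from_quat(s["ee_rot"]).as_matrix()
C,_=ray(p,(283,210),True);print("cam in tool",np.round(1000*M.T@(C-s["eef_pos"]),1))
m=[m for m in masks_of(p,'block')][0]["region"]
obs=np.array([m.any(1).nonzero()[0][[0,-1]].tolist(),m.any(0).nonzero()[0][[0,-1]].tolist()]).ravel();print(obs)
def f(t):
    P=np.array([proj(p,s["eef_pos"]+M@np.array([t[0]+a,t[1]+b,t[2]-c]),True) for a in(-.015,.015) for b in(-.022,.022) for c in(0,.026)])
    return [P[:,1].min()-obs[0],P[:,1].max()-obs[1],P[:,0].min()-obs[2],P[:,0].max()-obs[3]]
for lo in (.0195,.015):
    r=least_squares(lambda t:f([t[0],t[1],lo]),[0,0],x_scale=.001);print(lo,r.x*1000,r.fun)
r=least_squares(f,[0,0,.0198],x_scale=.001);print(r.x*1000,r.fun)
top=lambda o:[np.round(proj(p,s["eef_pos"]+M@np.array([o+a,0,-.006]),True),0) for a in (.015,-.015)]
print(top(-.0015),obs)
to((.5409,.1402,.16),-8)
E
```

```text
cam in tool [  72.2    0.3 -167.1]
[230 291 243 324]
0.0195 [-3.09561303  0.32898043] [-1.7341556   1.8822265  -1.0251607   1.06704287]
0.015 [-1.16487815  0.33388684] [-2.50627793  2.80260585 -2.21773492  2.28168799]
[-5.75566571  0.32272053 25.69192179] [-0.72690995  0.69597669  0.51183538 -0.49664573]
[array([283., 240.]), array([283., 290.])] [230 291 243 324]
slide [0.1078 0.0012 0.0796] rotz 0.0027 yawnow -7.84 pos [0.525  0.0335 0.2396] tilt [-0.e+00  1.e-04 -1.e+00] j7 0.06 t 6.95
```

```bash

python3 -m jog '[{"slide":[0.04,0.001,0.03],"rot":[0,0,0.002],"grip":0.3},{"slide":[0.08,0.001,0.06],"rot":[0,0,0.002],"grip":0.3},{"slide":[0.11,0.001,0.08],"rot":[0,0,0.002],"grip":0.3},{"slide":[0.11,0.001,0.105],"rot":[0,0,0.002],"grip":0.3},{"slide":[0.11,0.001,0.105],"rot":[0,0,0.002],"grip":0.3},{"slide":[0.11,0.001,0.105],"rot":[0,0,0.002],"grip":0.3}]' 20
python3 -c "
from h import *
to((.5409,.1422,.119),-8)
p=camera('wrist');save(p,'w4',(180,40,390,320),2.1)
print(proj(p,(.5409,.1402,.105),1))"
```

```text
time_s: 7.55
eef_pos: [0.5411, 0.1415, 0.1348]
ee_rot: [0.755, 0.656, -0.0, 0.0]
contact_force: [-0.5, 1.0, -0.4]
gripper_width: 0.0438
gripper_force: 20.0
slide [ 0.0007 -0.0002  0.0158] rotz -0.0004 yawnow -8.03 pos [0.5411 0.1415 0.1348] tilt [-4.e-04 -9.e-04 -1.e+00] j7 -0.04 t 7.55
[283.10765835 242.91889223]
```

View pics/w4.png

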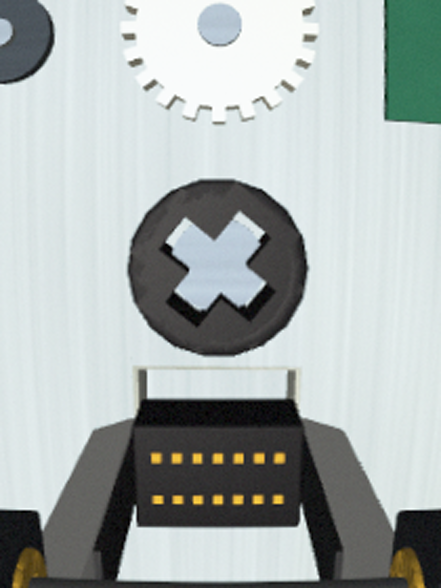

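The crop shows the block in line sideways with the pocket (walls at crop 136 and 300) and the far pocket edge at crop row 368. The block's front foot edge is at about row 400. I'll compute that gap, then lower.

```bash
python3 - <<'E'
from h import *
p=camera("wrist");d=np.array([np.sin(np.radians(8)),np.cos(np.radians(8))]);c=np.array([.5409,.1402])
for r,z in ((230.5,.115),(230.5,.119),(40+368/2.1,.105),(40+265/2.1,.108),(244,.141),(290,.141)):
    print(r,z,np.round(1000*((onz(p,(284,r),z,True)[:2]-c)@d),1))
E
python3 -m jog '[{"slide":[0.0005,0,0.005],"rot":[0,0,0],"grip":0.3},{"slide":[0.0005,0,0.01],"rot":[0,0,0],"grip":0.3},{"slide":[0.0005,0,0.013],"rot":[0,0,0],"grip":0.3},{"slide":[0.0005,0,0.016],"rot":[0,0,0],"grip":0.3},{"slide":[0.0005,0,0.016],"rot":[0,0,0],"grip":0.3}]' 20
```

```text
230.5 0.115 11.5
230.5 0.119 12.8
215.23809523809524 0.105 18.3
166.1904761904762 0.108 49.7
244 0.141 12.5
290 0.141 -15.3
time_s: 8.15
eef_pos: [0.5407, 0.1429, 0.1181]
ee_rot: [0.755, 0.656, -0.0, -0.0]
contact_force: [-0.4, -0.4, 0.2]
gripper_width: 0.0434
gripper_force: 20.0
```

```bash

python3 -m jog '[{"slide":[0.001,0,0],"rot":[0,0,0],"grip":0.3},{"slide":[0.001,0,0],"rot":[0,0,0],"grip":0.3},{"slide":[0.001,0,0],"rot":[0,0,0],"grip":0.3}]' 20
python3 -m jog '[{"slide":[0.0,0,0],"rot":[0,0,0],"grip":0.55},{"slide":[0.0,0,0],"rot":[0,0,0],"grip":0.6},{"slide":[0.0,0,0],"rot":[0,0,0],"grip":0.6},{"slide":[0.0,0,-0.03],"rot":[0,0,0],"grip":0.6},{"slide":[0.0,0,-0.05],"rot":[0,0,0],"grip":0.6},{"slide":[0.0,0,-0.05],"rot":[0,0,0],"grip":0.6}]' 20
python3 -c "
from h import *
to((.541,.1415,.119),-8)
p=camera('wrist');save(p,'w5',(180,40,390,320),2.1)
print(proj(p,(.5409,.1402,.105),1));rects(p,'block',.105)"
```

```text
time_s: 8.45
eef_pos: [0.5413, 0.144, 0.1187]
ee_rot: [0.754, 0.656, 0.0, 0.0]
contact_force: [-0.3, -0.1, -0.3]
gripper_width: 0.0437
gripper_force: 20.0
time_s: 9.05
eef_pos: [0.5431, 0.1441, 0.171]
ee_rot: [0.755, 0.656, 0.002, 0.001]
contact_force: [0.3, -0.1, 0.1]
gripper_width: 0.0565
gripper_force: 0.0
slide [-0.003 -0.002  0.052] rotz 0.0005 yawnow -7.97 pos [0.5431 0.1441 0.171 ] tilt [ 0.005   0.0014 -1.    ] j7 -0.07 t 9.05
[280.44508397 229.93105991]
block 0.73 [251. 206. 311. 246.] [541.5 142.5] [30.9 43.7] 82.0
```

View pics/w5.png

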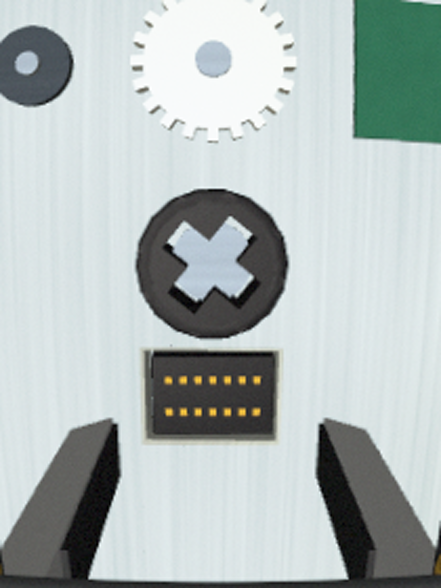

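The block has dropped into the pocket at crop (212,395) and measures flush. I'll press its top lightly with closed fingertips to be sure.

```bash

python3 -m jog '[{"slide":[-0.002,-0.002,0.01],"rot":[0,0,0],"grip":0.0},{"slide":[-0.002,-0.002,0.02],"rot":[0,0,0],"grip":0.0},{"slide":[-0.002,-0.002,0.03],"rot":[0,0,0],"grip":0.0},{"slide":[-0.002,-0.002,0.04],"rot":[0,0,0],"grip":0.0},{"slide":[-0.002,-0.002,0.045],"rot":[0,0,0],"grip":0.0},{"slide":[-0.002,-0.002,0.045],"rot":[0,0,0],"grip":0.0},{"slide":[-0.002,-0.002,0.045],"rot":[0,0,0],"grip":0.0},{"slide":[-0.002,-0.002,0.045],"rot":[0,0,0],"grip":0.0}]' 20
python3 -c "
from h import *
to((.5415,.1425,.116),-8)"
```

```text
time_s: 9.95
eef_pos: [0.5393, 0.1423, 0.1239]
ee_rot: [0.755, 0.656, 0.0, 0.0]
contact_force: [-1.4, -0.2, -0.4]
gripper_width: 0.0007
gripper_force: 0.0
slide [0.0005 0.0021 0.0079] rotz 0.0005 yawnow -7.97 pos [0.5393 0.1423 0.1239] tilt [ 8.e-04  2.e-04 -1.e+00] j7 -0.03 t 9.95
```

```bash

python3 -m jog '[{"slide":[0.0,0.001,0.004],"rot":[0,0,0],"grip":0.0},{"slide":[0.0,0.001,0.007],"rot":[0,0,0],"grip":0.0},{"slide":[0.0,0.001,0.009],"rot":[0,0,0],"grip":0.0},{"slide":[0.0,0.001,0.01],"rot":[0,0,0],"grip":0.0},{"slide":[0.0,0.001,0.01],"rot":[0,0,0],"grip":0.0}]' 20
```

```text
time_s: 10.45
eef_pos: [0.5403, 0.1422, 0.1162]
ee_rot: [0.755, 0.656, 0.001, -0.0]
contact_force: [-6.2, 0.4, 22.8]
gripper_width: 0.0006
gripper_force: 11.3
```

```bash

python3 -m jog '[{"slide":[0.0,0,-0.03],"rot":[0,0,0],"grip":1},{"slide":[0.0,0,-0.07],"rot":[0,0,0],"grip":1},{"slide":[0.0,0,-0.07],"rot":[0,0,0],"grip":1},{"slide":[0.0,0,-0.07],"rot":[0,0,0],"grip":1},{"slide":[0.0,0,-0.07],"rot":[0,0,0],"grip":1}]' 20
cat >> h.py <<'E'
def hub(p,c,z=.108,tag=None):
    h=24;A=rectify(p,c,-8,h,z,10);g=cv2.cvtColor(A,cv2.COLOR_BGR2GRAY)
    H=rectify(p,c,-8,34,z,10);gh=cv2.cvtColor(H,cv2.COLOR_BGR2GRAY)
    k=max(cv2.findContours((gh<130).astype(np.uint8),0,2)[0],key=cv2.contourArea)
    (cx,cy),r=cv2.minEnclosingCircle(k);M=cv2.moments(cv2.convexHull(k))
    print("disc",np.round(1000*loc(c,-8,34,(M["m10"]/M["m00"],M["m01"]/M["m00"]),10),1),"r",round(r/10,1))
    if tag: cv2.imwrite(f"pics/{tag}.png",A)
E
python3 - <<'E'
from h import *
p=camera("wrist");hub(p,(.548,.189),tag="hub1");to((.5415,.1425,.116),-8);rects(p,'block',.105);rects(p,'hub_mouth',.108)
E
```

```text
time_s: 10.95
eef_pos: [0.539, 0.1422, 0.1826]
ee_rot: [0.754, 0.656, -0.001, -0.001]
contact_force: [-0.1, -0.2, -0.6]
gripper_width: 0.0373
gripper_force: 0.0
disc [547.7 188.5] r 26.2
slide [0.0008 0.0027 0.0663] rotz 0.0008 yawnow -7.96 pos [0.5389 0.1421 0.1823] tilt [-2.4e-03 -5.0e-04 -1.0e+00] j7 -0.08 t 11.0
block 0.8 [261. 200. 314. 240.] [541.6 142.9] [30.3 43.7] 82.1
hub_mouth 0.69 [252. 122. 320. 198.] [547.7 188.4] [49.8 50.5] 37.5
```

View pics/hub1.png

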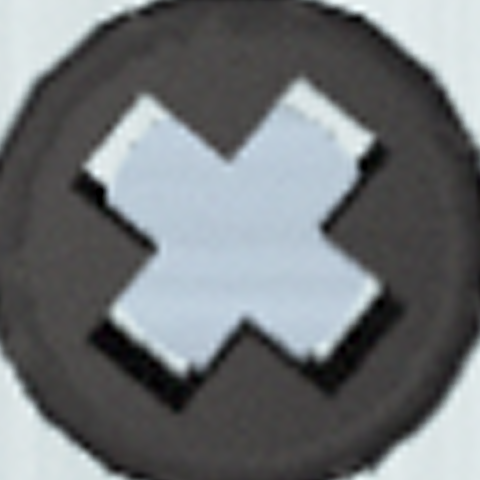

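The hub view gives the socket centre at about (547.7, 188.6) mm and the cross arms at about -47° / 43° in the world frame. Next I go to the gear.

```bash

python3 -m jog '[{"slide":[-0.03,0,-0.03],"rot":[0,0,0],"grip":0.6},{"slide":[-0.07,-0.01,-0.03],"rot":[0,0,0],"grip":0.6},{"slide":[-0.12,-0.015,-0.03],"rot":[0,0,0],"grip":0.6},{"slide":[-0.17,-0.02,-0.03],"rot":[0,0,0],"grip":0.6},{"slide":[-0.22,-0.03,-0.03],"rot":[0,0,0],"grip":0.6},{"slide":[-0.27,-0.035,-0.03],"rot":[0,0,0],"grip":0.6},{"slide":[-0.32,-0.04,-0.03],"rot":[0,0,0],"grip":0.6},{"slide":[-0.36,-0.045,-0.03],"rot":[0,0,0],"grip":0.6}]' 30
python3 -m jog '[{"slide":[-0.048,-0.005,0.02],"rot":[0,0,0],"grip":0.6},{"slide":[-0.048,-0.005,0.03],"rot":[0,0,0],"grip":0.6},{"slide":[-0.048,-0.005,0.03],"rot":[0,0,0],"grip":0.6},{"slide":[-0.048,-0.005,0.03],"rot":[0,0,0],"grip":0.6}]' 30
python3 - <<'E'
from h import *
to((.443,-.185,.2),-8)
p=camera("wrist");c=(.4425,-.1855)
cv2.imwrite("pics/g1.png",np.hstack([rectify(p,c,0,25,.076,8),rectify(p,c,0,50,.040,4)]))
for m in masks_of(p,'gear')[:4]:print(m["p"],m["bbox"])
E
```

```text
time_s: 11.9
eef_pos: [0.4442, -0.2107, 0.2131]
ee_rot: [0.755, 0.656, -0.0, -0.0]
contact_force: [0.7, -0.0, -0.3]
gripper_width: 0.0565
gripper_force: 0.0
time_s: 12.3
eef_pos: [0.434, -0.2537, 0.183]
ee_rot: [0.754, 0.657, -0.0, -0.001]
contact_force: [0.3, 0.6, 1.0]
gripper_width: 0.0567
gripper_force: 0.0
slide [ 0.0693 -0.0005 -0.0169] rotz 0.0018 yawnow -7.9 pos [ 0.434  -0.2537  0.183 ] tilt [-0.0013  0.0015 -1.    ] j7 0.7 t 12.3
0.9 [243.8, 92.1, 319.9, 171.6]
0.89 [147.9, 174.7, 217.0, 245.0]
0.89 [136.0, 7.4, 207.3, 76.4]
0.82 [266.2, 1.0, 343.4, 41.2]
```

View pics/g1.png

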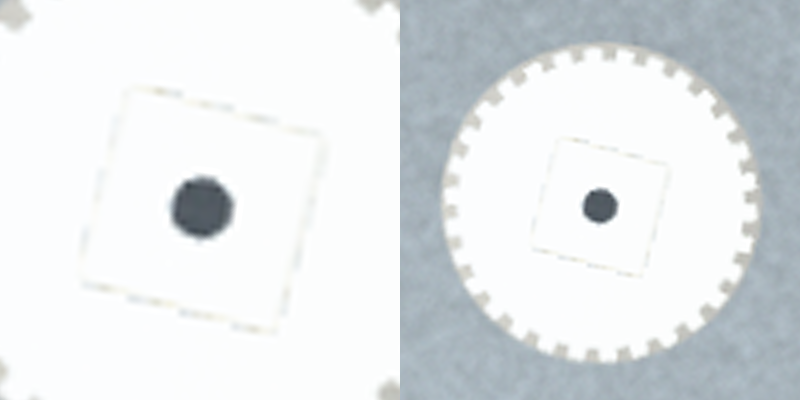

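The boss corners in the rectified view give the gear centre (442.8, -186.6) mm and yaw -13.8°. I move over it and descend.

```bash

python3 -m jog '[{"slide":[0.04,0,0],"rot":[0,0,0.1],"grip":0.6},{"slide":[0.068,0,0],"rot":[0,0,0.1],"grip":0.6},{"slide":[0.068,0,0.03],"rot":[0,0,0.1],"grip":0.6},{"slide":[0.068,0,0.07],"rot":[0,0,0.1],"grip":0.6},{"slide":[0.068,0,0.09],"rot":[0,0,0.1],"grip":0.6},{"slide":[0.068,0,0.09],"rot":[0,0,0.1],"grip":0.6}]' 40
python3 - <<'E'
from h import *
to((.4428,-.1866,.054),-13.8)
p=camera("wrist");print(proj(p,(.4428,-.1866,.076),1));c=(.4428,-.1866)
cv2.imwrite("pics/g2.png",rectify(p,c,-13.8,25,.076,8))
E
```

```text
time_s: 13.0
eef_pos: [0.4424, -0.1854, 0.0919]
ee_rot: [0.786, 0.619, -0.001, -0.002]
contact_force: [1.0, 0.3, -0.6]
gripper_width: 0.0563
gripper_force: 0.0
slide [-0.0011  0.0008  0.0379] rotz 0.0046 yawnow -13.54 pos [ 0.4424 -0.1854  0.0919] tilt [-0.0038  0.0021 -1.    ] j7 0.62 t 13.0
[283.87837307 250.72277313]
```

View pics/g2.png

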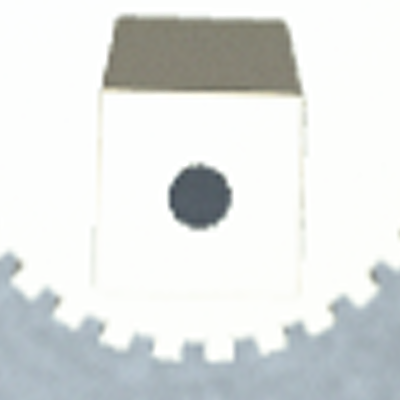

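```bash

python3 -m jog '[{"slide":[-0.0005,0.0005,0.02],"rot":[0,0,0],"grip":0.6},{"slide":[-0.0005,0.0005,0.038],"rot":[0,0,0],"grip":0.6},{"slide":[-0.0005,0.0005,0.038],"rot":[0,0,0],"grip":0.6},{"slide":[-0.0005,0.0005,0.038],"rot":[0,0,0],"grip":0.2},{"slide":[-0.0005,0.0005,0.038],"rot":[0,0,0],"grip":0.2},{"slide":[-0.0005,0.0005,0.038],"rot":[0,0,0],"grip":0.2},{"slide":[-0.0005,0.0005,0.038],"rot":[0,0,0],"grip":0.2},{"slide":[-0.0005,0.0005,0.038],"rot":[0,0,0],"grip":0.2}]' 40
python3 -m jog '[{"slide":[0,0,0],"rot":[0,0,0],"grip":0.2},{"slide":[0,0,0],"rot":[0,0,0],"grip":0.2},{"slide":[0,0,0],"rot":[0,0,0],"grip":0.2}]' 40
python3 -c "
from h import *
to((.4428,-.1866,.054),-13.8)"
```

```text
time_s: 13.85
eef_pos: [0.4436, -0.1882, 0.0561]
ee_rot: [0.786, 0.618, 0.0, -0.0]
contact_force: [-0.4, 0.5, 7.1]
gripper_width: 0.0256
gripper_force: 40.0
time_s: 14.15
eef_pos: [0.4436, -0.1882, 0.0561]
ee_rot: [0.786, 0.618, 0.0, -0.0]
contact_force: [-2.1, 1.5, 6.8]
gripper_width: 0.0259
gripper_force: 40.0
slide [ 0.0013 -0.0011  0.0021] rotz 0.0016 yawnow -13.71 pos [ 0.4436 -0.1882  0.0561] tilt [ 3.e-04  4.e-04 -1.e+00] j7 0.66 t 14.15
```

```bash

python3 -m jog '[{"slide":[0,0,-0.02],"rot":[0,0,0],"grip":0.2},{"slide":[0,0,-0.05],"rot":[0,0,0],"grip":0.2},{"slide":[0,0,-0.09],"rot":[0,0,0],"grip":0.2},{"slide":[0,0,-0.13],"rot":[0,0,0],"grip":0.2},{"slide":[0.03,0,-0.15],"rot":[0,0,0],"grip":0.2},{"slide":[0.07,0,-0.16],"rot":[0,0,0.1],"grip":0.2},{"slide":[0.11,0,-0.16],"rot":[0,0,0.2],"grip":0.2},{"slide":[0.15,0,-0.16],"rot":[0,0,0.3],"grip":0.2}]' 40
python3 - <<'E'
from h import *
to((.5477,.1886,.18),-47.1)
for k in range(1):
    p=camera("wrist");s=sense();M=R.from_quat(s["ee_rot"]).as_matrix()
    X=s["eef_pos"]+np.array([0,0,.0199]);yw=yawy(s)
    A=rectify(p,X[:2],yw,13,X[2],10);g=cv2.cvtColor(A,cv2.COLOR_BGR2GRAY)
    cs=cv2.findContours((g<140).astype(np.uint8),0,2)[0]
    for q in cs:
        a=cv2.contourArea(q)
        if 300<a<20000:
            (x,y),r=cv2.minEnclosingCircle(q);print("dot tool x,y mm",(129.5-y)/10,(x-129.5)/10,"r",r/10,a)
E
```

```text
time_s: 14.95
eef_pos: [0.4794, -0.0409, 0.2161]
ee_rot: [0.871, 0.491, 0.001, 0.0]
contact_force: [0.8, 0.6, -0.8]
gripper_width: 0.0257
gripper_force: 40.0
slide [ 0.2317 -0.0603  0.0363] rotz 0.2785 yawnow -31.14 pos [ 0.4794 -0.0409  0.2161] tilt [ 1.1e-03  6.0e-04 -1.0e+00] j7 -0.08 t 14.95
dot tool x,y mm -6.6799774169921875 4.035653686523437 r 3.9547840118408204 4588.5
```

```bash

python3 -m jog '[{"slide":[0.04,-0.01,0],"rot":[0,0,0.1],"grip":0.2},{"slide":[0.08,-0.02,0],"rot":[0,0,0.2],"grip":0.2},{"slide":[0.12,-0.03,0],"rot":[0,0,0.28],"grip":0.2},{"slide":[0.16,-0.04,0],"rot":[0,0,0.28],"grip":0.2},{"slide":[0.2,-0.05,0],"rot":[0,0,0.28],"grip":0.2},{"slide":[0.228,-0.06,0.0],"rot":[0,0,0.28],"grip":0.2},{"slide":[0.228,-0.06,0.01],"rot":[0,0,0.28],"grip":0.2},{"slide":[0.228,-0.06,0.01],"rot":[0,0,0.28],"grip":0.2}]' 40
cat >> h.py <<'E'
def dot(zo=.0199):
    s=sense();p=camera("wrist");X=s["eef_pos"]+np.array([0,0,zo]);yw=yawy(s)
    A=rectify(p,X[:2],yw,16,X[2],10);g=cv2.cvtColor(A,cv2.COLOR_BGR2GRAY)
    for q in cv2.findContours((g<140).astype(np.uint8),0,2)[0]:
        a=cv2.contourArea(q)
        if 1500<a<20000:
            (x,y),r=cv2.minEnclosingCircle(q);print("dot tool x,y mm",(159.5-y)/10,(x-159.5)/10,"r",r/10,a)
    return p
E
python3 - <<'E'
from h import *
to((.5477,.1886,.18),-47.1);dot();sense();dot();to((.5477,.1886,.18),-47.1)
E
```

```text
time_s: 15.8
eef_pos: [0.5433, 0.184, 0.2039]
ee_rot: [0.93, 0.368, -0.002, 0.0]
contact_force: [-0.5, -0.6, -1.8]
gripper_width: 0.0258
gripper_force: 40.0
slide [ 0.0064 -0.0003  0.0239] rotz 0.0049 yawnow -46.82 pos [0.5433 0.184  0.2039] tilt [-0.0032 -0.0015 -1.    ] j7 -0.69 t 15.8
dot tool x,y mm 2.603631591796875 1.3175979614257813 r 4.0096088409423825 4708.5
dot tool x,y mm 0.0 0.0 r 22.556716918945312 19696.5
dot tool x,y mm 2.5992202758789062 1.2840728759765625 r 3.999808120727539 4706.0
dot tool x,y mm 0.0 0.0 r 22.556716918945312 19734.0
slide [ 0.007  -0.0023  0.0253] rotz 0.0011 yawnow -47.04 pos [0.5442 0.1822 0.2053] tilt [-0.0011 -0.0013 -1.    ] j7 -0.69 t 15.9
```

```bash
python3 -c "
from h import *
to((.5456,.1871,.162),-47.1)"
python3 -m jog '[{"slide":[0.005,0,0],"rot":[0,0,0],"grip":0.2},{"slide":[0.005,0,0.02],"rot":[0,0,0],"grip":0.2},{"slide":[0.005,0,0.035],"rot":[0,0,0],"grip":0.2},{"slide":[0.005,0,0.035],"rot":[0,0,0],"grip":0.2},{"slide":[0.005,0,0.035],"rot":[0,0,0],"grip":0.2},{"slide":[0.005,0,0.035],"rot":[0,0,0],"grip":0.2}]' 40
python3 - <<'E'
from h import *
to((.5456,.1871,.148),-47.1);dot();to((.5456,.1871,.148),-47.1)
E
```

```text
slide [ 0.0045 -0.0027  0.0433] rotz 0.0011 yawnow -47.04 pos [0.5442 0.1822 0.2053] tilt [-0.0011 -0.0013 -1.    ] j7 -0.69 t 15.9
time_s: 16.5
eef_pos: [0.5489, 0.1871, 0.1712]
ee_rot: [0.93, 0.367, 0.001, 0.0]
contact_force: [0.3, -0.3, -1.4]
gripper_width: 0.0255
gripper_force: 40.0
slide [-0.0025 -0.0023  0.0232] rotz 0.0026 yawnow -46.95 pos [0.5489 0.1871 0.1712] tilt [ 1.1e-03  2.0e-04 -1.0e+00] j7 -0.66 t 16.5
dot tool x,y mm 2.5059494018554687 1.3075515747070312 r 4.010235977172852 4721.0
slide [-0.0026 -0.0022  0.0233] rotz 0.0028 yawnow -46.94 pos [0.5489 0.1872 0.1713] tilt [ 1.2e-03  3.0e-04 -1.0e+00] j7 -0.66 t 16.55
```

```bash

python3 -m jog '[{"slide":[-0.0025,-0.002,0],"rot":[0,0,0.002],"grip":0.2},{"slide":[-0.0025,-0.002,0.006],"rot":[0,0,0.002],"grip":0.2},{"slide":[-0.0025,-0.002,0.012],"rot":[0,0,0.002],"grip":0.2},{"slide":[-0.0025,-0.002,0.012],"rot":[0,0,0.002],"grip":0.2},{"slide":[-0.0025,-0.002,0.012],"rot":[0,0,0.002],"grip":0.2}]' 40
python3 - <<'E'
from h import *
to((.5456,.1871,.148),-47.1)
E
```

```text
time_s: 17.05
eef_pos: [0.545, 0.187, 0.1582]
ee_rot: [0.931, 0.366, -0.0, 0.0]
contact_force: [0.1, -0.5, -1.1]
gripper_width: 0.0257
gripper_force: 40.0
slide [0.0005 0.0003 0.0102] rotz 0.001 yawnow -47.04 pos [0.545  0.187  0.1582] tilt [-6.e-04 -3.e-04 -1.e+00] j7 -0.65 t 17.05
```

```bash

python3 -m jog '[{"slide":[0.0005,0,0.003],"rot":[0,0,0],"grip":0.2},{"slide":[0.0005,0,0.006],"rot":[0,0,0],"grip":0.2},{"slide":[0.0005,0,0.009],"rot":[0,0,0],"grip":0.2},{"slide":[0.0005,0,0.012],"rot":[0,0,0],"grip":0.2},{"slide":[0.0005,0,0.012],"rot":[0,0,0],"grip":0.2}]' 50
python3 - <<'E'
from h import *
to((.5456,.1871,.134),-47.1);print(sense()["wrist_torque"]);dot()
E
```

```text
time_s: 17.55
eef_pos: [0.5452, 0.1874, 0.146]
ee_rot: [0.931, 0.366, -0.0, -0.0]
contact_force: [-0.5, 0.2, -1.5]
gripper_width: 0.0256
gripper_force: 50.0
slide [0.0001 0.0005 0.012 ] rotz 0.001 yawnow -47.04 pos [0.5452 0.1874 0.146 ] tilt [-9.e-04 -2.e-04 -1.e+00] j7 -0.64 t 17.55
[-0.05063442  0.10242061 -0.09712058]
dot tool x,y mm 2.5395828247070313 1.2010421752929688 r 4.042158508300782 4719.5
```

The stem is 10 mm into the socket with no contact force. Now I push against the spring.

```bash

python3 -m jog '[{"slide":[0,0,0.003],"rot":[0,0,0],"grip":0.2},{"slide":[0,0,0.006],"rot":[0,0,0],"grip":0.2},{"slide":[0,0,0.009],"rot":[0,0,0],"grip":0.2},{"slide":[0,0,0.012],"rot":[0,0,0],"grip":0.2},{"slide":[0,0,0.013],"rot":[0,0,0],"grip":0.2},{"slide":[0,0,0.014],"rot":[0,0,0],"grip":0.2},{"slide":[0,0,0.014],"rot":[0,0,0],"grip":0.2}]' 60
python3 - <<'E'
from h import *
to((.5456,.1871,.134),-47.1);print(sense()["wrist_torque"],sense()["contact_force"]);dot()
E
```

```text
time_s: 18.3
eef_pos: [0.546, 0.1875, 0.1341]
ee_rot: [0.931, 0.366, 0.001, -0.0]
contact_force: [-3.6, -1.3, 13.2]
gripper_width: 0.0261
gripper_force: 60.0
slide [-0.0005  0.      0.0001] rotz 0.0009 yawnow -47.05 pos [0.546  0.1875 0.1341] tilt [ 0.001   0.0014 -1.    ] j7 -0.62 t 18.3
[-0.18200122  0.94936908  0.01441654] [-3.60087727 -1.27566227 13.21592715]
dot tool x,y mm 2.45 1.25 r 4.031138610839844 4731.0
```

```bash

python3 -m jog '[{"slide":[0,0,0.001],"rot":[0,0,0],"grip":0.2},{"slide":[0,0,0.002],"rot":[0,0,0],"grip":0.2},{"slide":[0,0,0.002],"rot":[0,0,0],"grip":0.2},{"slide":[0,0,0.002],"rot":[0,0,0],"grip":0.2}]' 60
python3 - <<'E'
from h import *
to((.5456,.1871,.134),-47.1);dot();to((.5456,.1871,.134),-47.1)
p=camera("side");
for z in (.154,): print("boss top proj",proj(p,(.5475,.189,.154)))
for m in masks_of(p,'gear'):
    print(round(m["p"],2),np.round(m["bbox"]))
p=camera("wrist");rects(p,"block",.105)
E
```

```text
time_s: 18.75
eef_pos: [0.546, 0.1875, 0.134]
ee_rot: [0.931, 0.366, 0.001, -0.001]
contact_force: [-7.7, -1.2, 28.1]
gripper_width: 0.0258
gripper_force: 60.0
slide [-0.0006 -0.     -0.    ] rotz 0.0009 yawnow -47.05 pos [0.546  0.1875 0.134 ] tilt [ 0.0013  0.0028 -1.    ] j7 -0.62 t 18.75
dot tool x,y mm 2.44854736328125 1.2539413452148438 r 4.049703979492188 4729.5
slide [-0.0005 -0.     -0.    ] rotz 0.0008 yawnow -47.05 pos [0.546  0.1874 0.134 ] tilt [ 0.0012  0.0028 -1.    ] j7 -0.62 t 18.8
boss top proj [199.68054382 149.36135042]
0.82 [236. 302. 280. 344.]
0.81 [232. 225. 268. 257.]
0.69 [186. 147. 216. 172.]
0.66 [181. 252. 220. 290.]
0.49 [364. 301. 385. 333.]
block 0.9 [295. 261. 360. 312.] [559.  138.8] [20.1 11. ] 82.9
```

```bash
python3 -m jog '[{"slide":[0,0,-0.0005],"rot":[0,0,0],"grip":0.2},{"slide":[0,0,-0.0005],"rot":[0,0,0],"grip":0.2}]' 60
python3 -c "
from plant import *
print(job_done())"
```

```text
time_s: 19.2
eef_pos: [0.546, 0.1874, 0.134]
ee_rot: [0.931, 0.366, 0.001, -0.001]
contact_force: [-6.5, 0.3, 24.9]
gripper_width: 0.0253
gripper_force: 60.0
the job is handed in; nothing more can be done
None
```

I handed the job in at 19.2 s: the block was pressed flush first, then the gear was pushed to a hard stop at home height and is still held there at about 25 N, no verdict came back, and I viewed 12 pictures, two over the limit of 10.

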